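Zero the photometer and hold the colour standard in its corner for the reading

TASK

Zero the empty water-test photometer by pressing its red plunger all the way down to its stop and letting it come up again. Then stand the amber colour-standard block upright on the reader's deck, in the corner between the two black stops, long side flat against the longer stop and short end flat against the shorter one, and finish while still holding it with light pressure against both stops at once. Leave the two bottles and the beaker where they stand.

Things in the scene. Friction and masses are not known exactly. Their poses are not given: they have to be found in the camera images.
- reader: The photometer: a fixed grey box, 220 mm along its x, 260 mm along its y, 35 mm tall; its flat top, 35 mm above the bench, is the deck. Origin at the centre of its underside. A black display bar 34 mm wide and 9 mm high lies on the deck along its -x edge; the plunger's black collar, 42 mm across, stands 18 mm above the deck.
- corner (a point): The inside corner of the two black stops, where both stop faces and the deck meet, 70 mm towards +x and 100 mm towards +y from the reader's middle. Axes as the reader's (z up): the longer stop's face is the plane x = 0, the shorter's the plane y = 0, and the block belongs on the -x, -y side.
- far_stop: The longer black stop, a fixed bar of slick plastic (friction about 0.2) on the deck: 85 mm along the reader's y, 10 mm thick, 11 mm high. Origin at deck level at the middle of its flat stop face, which looks to the reader's -x.
- left_stop: The shorter black stop, a fixed bar of slick plastic (friction about 0.2) on the deck: 55 mm along the reader's x, 10 mm thick, 11 mm high. Origin at deck level at the middle of its flat stop face, which looks to the reader's -y.
- plunger_head (a point): Centre of the top of the plunger's red round head, 32 mm across, on the reader: 40 mm above the deck (75 mm above the bench) when up; 70 mm towards -x and 180 mm towards -y from point corner, in the reader's axes. Moves straight down when pressed.
- plunger (a joint): Travel of the spring plunger, m: 0 = up, 0.012 = fully down on its rigid stop. The spring takes about 3 N to start and 7 N when fully down, and raises the head again when let go.
- cell_mid (a point): Centre of the colour standard, a loose solid amber glass block with a black foot and white top: 50 mm along its x, 38 mm along its y, 64 mm tall (z up), so this point is 32 mm above its underside; about 0.22 kg. It starts upright on the bench. It may be turned end for end.
- reagent: Bystander: square white reagent bottle, 46 x 46 mm, 94 mm tall with its black cap. Origin at the centre of its underside.
- dropper: Bystander: round green glass dropper bottle, 44 mm across, 100 mm tall, white cap. Origin at the centre of its underside.
- beaker: Bystander: empty clear glass beaker, 72 mm across, 85 mm tall, beyond the reader. Origin at the centre of its underside.
Mind the look-alikes: they are no part of the job. Leave any brown look-alike of the part that bears cell_mid alone.

How it is judged (in metres and radians):
On the way, in this order (a step that is already met when the one before it is completed fails the run):
1. the plunger is pressed down to its stop while the block is off the reader (value of joint plunger above 0.0105 m and horizontal distance between cell_mid and corner above 0.08 m), for 0.1 s.
2. the plunger has come up again (value of joint plunger below 0.003 m), for 0.1 s.
At the end, for the whole second after the job is handed in: Fingers hold the block still, upright (0.07 rad), on the deck; its centre 19 mm from the longer and 25 mm from the shorter stop face, each within 3 mm, long side along the longer stop within 0.07 rad, pressing each with 1 to 30 N; plunger up; bottles, beaker moved under 30 mm (x of cell_mid in the frame of corner between -0.022 and -0.016 m and y of cell_mid in the frame of corner between -0.028 and -0.022 m and z of cell_mid in the frame of corner between 0.029 and 0.035 m and angle between the x axis of cell_mid and the y axis of corner, either way round below 0.07 rad and angle between cell_mid's own z axis and vertical below 0.07 rad and contact force between cell and far_stop between 1 and 30 N and contact force between cell and left_stop between 1 and 30 N and contact force between the fingers and cell above 0.5 N and value of joint plunger below 0.003 m and linear speed of cell below 0.02 m/s and distance of each of reagent, dropper, beaker from where it was at the start of the episode below 0.03 m and angle between each of reagent, dropper, beaker's own z axis and vertical below 0.3 rad); the arm keeps its last pose, push and grip.
It fails at once if a bottle or the beaker is knocked over or pushed away (distance of any of reagent, dropper, beaker from where it was at the start of the episode above 0.05 m or angle between any of reagent, dropper, beaker's own z axis and vertical above 0.5 rad).
It also fails if it takes over 72 s, if anything falls off the work surface, if the arm or the gripper's body presses on something with over 40 N, if the wrist force passes 120 N, or if a joint passes its speed limit or range.

ROBOT

A 6-joint arm with a two-finger parallel gripper is mounted at the origin on the work surface. World frame = base frame: x ahead of the robot, y to its left, z up, the work surface at z = 0. Lengths are in mm, angles in rad, forces in N, time in s.
With the tool pointing down it reaches from about 350 to 775 mm from the base axis. Payload 7.3 kg.
Tool frame: the origin (TCP) lies between the finger pads; the fingertips stand 22 mm ahead of it and the grasp point (between the pads) lies 3 mm ahead of it (nose_length is the distance from the TCP to the fingertips, in mm); z points along the fingers, y is the direction in which the jaws open and shut (so a half turn about z gives the same grasp; the last joint's range is limited). The gripper opens to 92 mm and grips with 3 to 60 N. Pads are 19 mm wide; open, the fingers measure 130 mm over their backs; the gripper's body (75 mm by 190 mm) begins 47 mm behind the grasp point.
Start: joints at [-1.3, 0.342, 1.524, -0, 1.275, -0.146], TCP at [212.562, -480.063, 248.741] pointing down, gripper open.
Joint ranges: [-2.53, 2.53], [-0.77, 2.02], [0.04, 2.7], [-1, 4.14], [0.28, 2.66], [-3.11, 3.11]. Speed limits (rad/s): [2.57, 2.57, 3.14, 3.14, 3.14, 3.14].

INTERFACE

Orientations are given as [roll, pitch, yaw] about the fixed x, y, z axes, in that order (R = Rz(yaw) Ry(pitch) Rx(roll)).
In Python, from plant import get_obs, capture, close_job, nose_length gives the robot as it stands.
- The arm moves only by the tool step_arm, never from a script. Its argument "increments" is text: rows parted by semicolons, each of 7 numbers parted by spaces: the turn, a rotation vector about the tool's x, y, z in rad, then the shift along the tool's x, y, z in mm, then the opening, from -1 (shut) to 1 (fully open). A call has 1 to 20 rows; each row is the pose to reach, as a shift and turn from the pose commanded when the call began, along the tool's axes at that moment; what a row does not reach only later rows make up. A row lasts 1/8 s, in which the tool goes at most 62.5 mm and 10.7 degrees, less where a joint would pass 70% of its speed; a pose out of reach is approached as far as the arm can. A call with a gripper value outside its range is refused whole. The fingers move at their own pace and stop on an object; the grip force is fixed at half the most. Time passes only in rows, so rows that repeat a pose let the fingers close. It gives the time, the measured TCP pose, the force and the opening at its end, in the units of the state.
- get_obs(): the state, without advancing time (a new reading comes with each control period).
- capture(name): name is "side" or "top"; returns a dict with "frame" (480x640x3 uint8, red, green, blue), "K" (3x3 intrinsics, pixels), "distortion" ([k1, k2, p1, p2, k3] as OpenCV has them; the pictures are not rectified), "extrinsics" (4x4, takes a point from world to camera coordinates). Camera axes: x right, y down, z forward; pixel columns grow to the right and rows downward; lengths in mm; the calibration is good to about 2 mm. A picture is of the moment at which its call begins. There is no depth.
- close_job(): hands the job in, once; it reports no verdict.
The state is a dict: "time": time; "joint_positions": joint angles; "dq": joint speeds; "tau": joint torques, N m; "tool_pos": TCP position; "tcp_rot": TCP orientation; "contact_force": force on the tool from outside, world axes, zero at the start; "moment": the same for the moment, N m; "grip_width": finger opening in mm.
Only numpy, scipy, OpenCV 4.12 (cv2) and the standard library are available. Lean on these libraries where they do the work, as an engineer would, in place of code of your own. Each camera call takes 0.05 s, during which the arm holds its last target.

## Working session

There is one attempt and no reset: what is moved stays moved. The work goes in short steps, Python scripts to look and compute and a tool call to move; the robot and the scene stay as the last step left them, time stands still between calls to the robot, and variables do not carry over. Pictures are saved under pics/ and viewed, and the job is handed in when it is done.

Besides the shell and the picture viewer there is one more tool, called after ">>>" by a JSON object that holds its "method" and its "body", one argument or row to a line. step_arm: Moves the arm, as the interface text tells. Its arguments: {"type":"object","properties":{"increments":{"type":"string"}},"required":["increments"]}

```bash
mkdir -p pics; ls; python3 - <<'E'
from plant import *
import cv2,pickle
print(get_obs())
for n in("side","top"):
    c=capture(n); pickle.dump(c,open(n+".pkl","wb")); cv2.imwrite(f"pics/{n}0.png",c["frame"][:,:,::-1]); print(c["K"],c["distortion"],c["extrinsics"])
E
```

```text
pics
{'time': 0.0, 'joint_positions': array([-1.29999778e+00,  3.42730257e-01,  1.52500642e+00, -1.96246920e-05,
        1.27537982e+00, -1.45992533e-01]), 'dq': array([-0.00146344, -0.00037001,  0.00110239,  0.00204812,  0.00019275,
        0.00134555]), 'tau': array([ 9.98138858e-04, -4.31250143e+01, -2.44216973e+01,  7.18521327e-02,
        5.60707622e-02, -1.23566715e-04]), 'tool_pos': array([ 212.45517531, -479.69305491,  248.04471702]), 'tcp_rot': array([-3.14008229e+00, -2.03114702e-04,  4.16796653e-01]), 'contact_force': array([ 0.33846768, -0.12974257, -0.08739613]), 'moment': array([ 0.04467132,  0.02100657, -0.02639632]), 'grip_width': 91.95059599863042}
[[619.60269743   0.         308.17894968]
 [  0.         619.60269743 252.28078067]
 [  0.           0.           1.        ]] [-0.16820631  0.          0.          0.          0.        ] [[-7.60448570e-01 -6.49394867e-01  2.06848974e-03  4.38258725e+02]
 [-4.24013955e-01  4.94107443e-01 -7.58992754e-01  3.06346610e+02]
 [ 4.91863942e-01 -5.78052023e-01 -6.51095785e-01  1.13290267e+03]
 [ 0.00000000e+00  0.00000000e+00  0.00000000e+00  1.00000000e+00]]
[[497.34220676   0.         320.14957225]
 [  0.         497.34220676 233.3485054 ]
 [  0.           0.           1.        ]] [-0.00875534  0.          0.          0.          0.        ] [[ 2.88385432e-03 -9.99995840e-01  6.22722100e-05  2.04201228e+01]
 [-9.97233231e-01 -2.88051295e-03 -7.42804588e-02  5.81772014e+02]
 [ 7.42803292e-02  1.52114105e-04 -9.97237389e-01  1.05001677e+03]
 [ 0.00000000e+00  0.00000000e+00  0.00000000e+00  1.00000000e+00]]
```

View pics/top0.png

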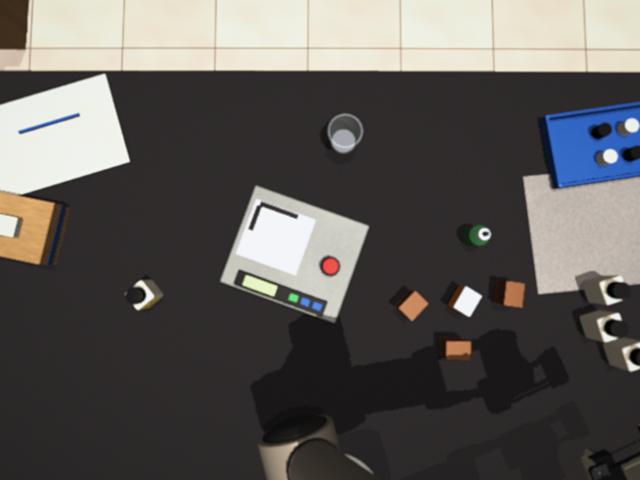

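View pics/side0.png

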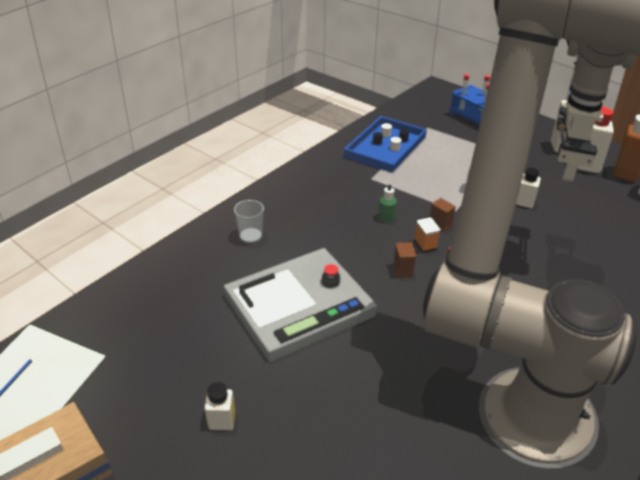

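Candidates for the block in the top view are the white-topped one at (465,300) and all-brown ones at (413,305), (513,294) and (458,350). The description (amber, white top) picks (465,300), which is (428,233) in the side view. I'll check that in close crops.

```bash
python3 - <<'E'
import cv2,numpy as np
t=cv2.imread("pics/top0.png"); s=cv2.imread("pics/side0.png")
a=cv2.resize(t[265:375,380:540],None,fx=5,fy=5,interpolation=cv2.INTER_CUBIC)
cv2.imwrite("pics/ct.png",a)
a=cv2.resize(t[180:330,210:380],None,fx=4,fy=4,interpolation=cv2.INTER_CUBIC); cv2.imwrite("pics/cr.png",a[:600])
a=cv2.resize(s[180:290,370:480],None,fx=5,fy=5,interpolation=cv2.INTER_CUBIC); cv2.imwrite("pics/cs.png",a)
a=cv2.resize(s[240:360,220:380],None,fx=5,fy=5,interpolation=cv2.INTER_CUBIC); cv2.imwrite("pics/csr.png",a)
E
```

```text
(no output)
```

View pics/ct.png

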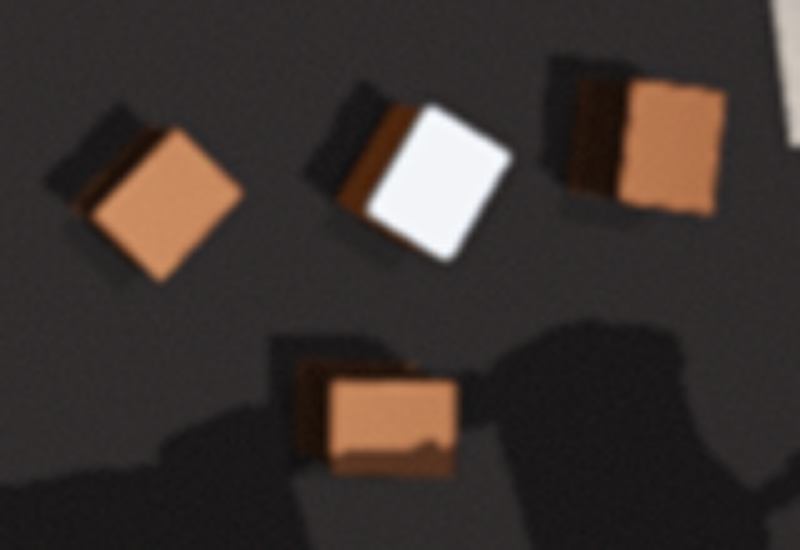

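View pics/cr.png

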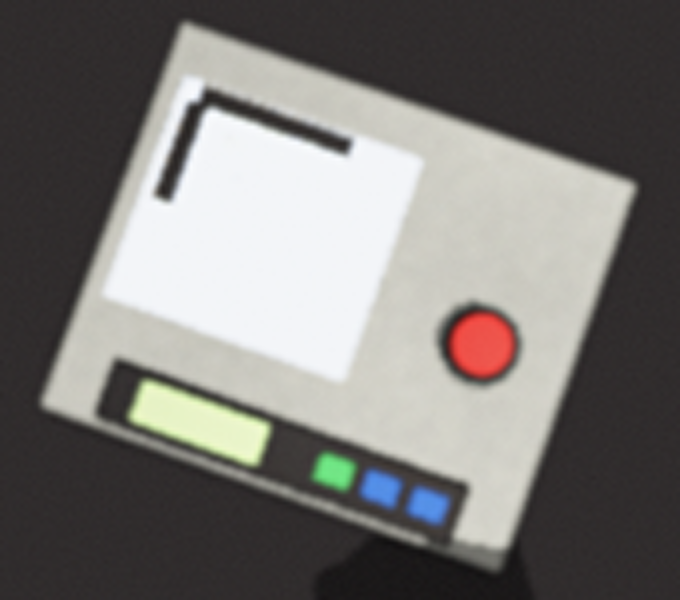

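View pics/cs.png

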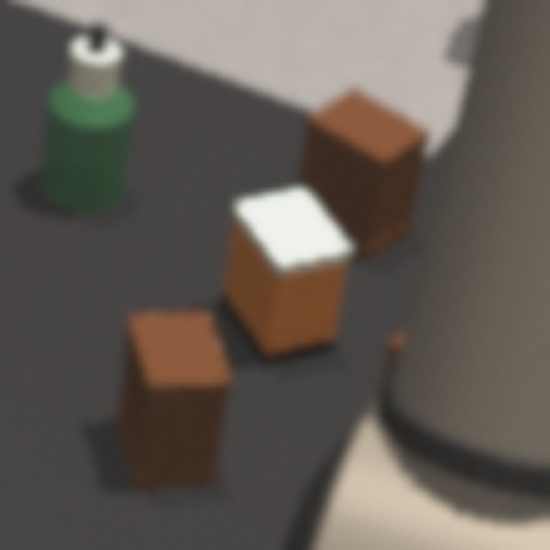

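View pics/csr.png

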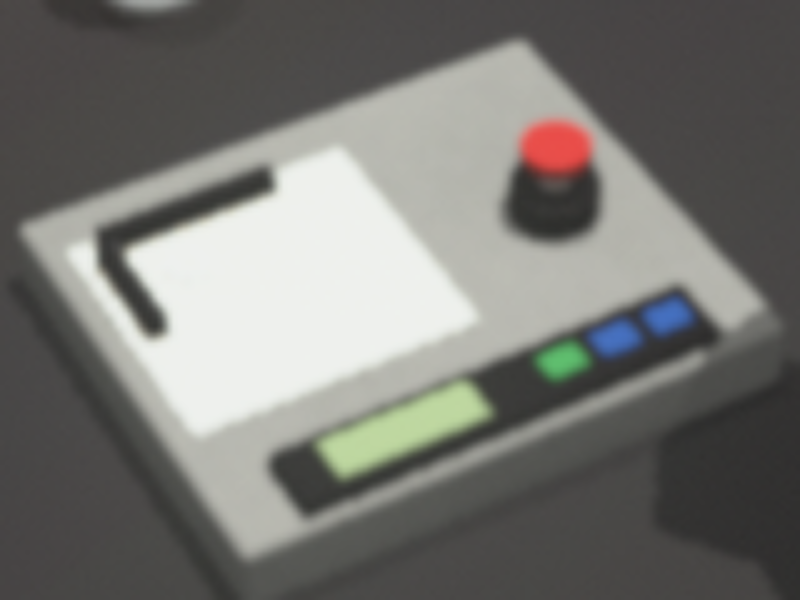

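The crop confirms (465,300): white top, amber sides, black foot. The other three are all brown. Next I'll fit the poses from both views.

```bash
cat > h.py <<'E'
import pickle,cv2,numpy as np
from scipy.optimize import least_squares
cams={n:pickle.load(open(n+".pkl","rb")) for n in("side","top")}
def proj(n,P):
    c=cams[n];E=c["extrinsics"]
    return cv2.projectPoints(np.atleast_2d(np.array(P,float)),cv2.Rodrigues(E[:3,:3])[0],E[:3,3],c["K"],np.array(c["distortion"]))[0][:,0]
def ray(n,px,z):
    c=cams[n];E=c["extrinsics"];u=cv2.undistortPoints(np.array([[px]],float),c["K"],np.array(c["distortion"]))[0,0]
    d=E[:3,:3].T@np.array([u[0],u[1],1]);o=-E[:3,:3].T@E[:3,3]
    return o+d*(z-o[2])/d[2]
def crop(p,s,o): return (np.array(p,float)+.5)/s-.5+np.array(o)
def Rz(a): return np.array([[np.cos(a),-np.sin(a),0],[np.sin(a),np.cos(a),0],[0,0,1]])
def fit(obs,x0):
    f=lambda p:np.concatenate([proj(n,Rz(p[2])@np.array(P,float)+[p[0],p[1],0])[0]-px for n,P,px in obs])
    r=least_squares(f,x0,loss="soft_l1",x_scale=[10,10,.1]);return r.x,f(r.x).reshape(-1,2)
E
cat > f.py <<'E'
from h import *
T=lambda p:crop(p,4,(210,180)); S=lambda p:crop(p,5,(220,240))
obs=[("top",(110,130,35),T((183,22))),("top",(110,-130,35),T((637,184))),("top",(0,-80,75),T((483,345))),
("top",(70,100,46),T((205,109))),("top",(70,15,46),T((347,153))),("top",(-110,130,35),T((42,403))),
("side",(110,130,35),S((22,230))),("side",(110,-130,35),S((522,40))),("side",(-110,-130,35),S((780,328))),("side",(-110,130,35),S((247,560))),("side",(0,-80,75),S((556,147)))]
g=ray("top",T((340,290)),35)
for sel in ("top","side",None):
    o=[q for q in obs if sel is None or q[0]==sel]
    p,r=fit(o,[g[0],g[1],-.3]); print("reader",p.round(3)); print(r.round(1).tolist())
pr=p
for P in((70,100,35),(0,-80,75)): print(Rz(p[2])@P+[p[0],p[1],0])
T=lambda p:crop(p,5,(380,265)); S=lambda p:crop(p,5,(370,180))
tp=[(430,103),(512,157),(447,262),(366,209)]
for q in tp: print(ray("top",T(q),64))
sp=[(300,185),(353,247),(285,270),(234,207)]
for q in sp: print('s',ray("side",S(q),64))
w=[ray("top",T(q),64)[:2] for q in tp]
c=np.mean(w,0); e=(w[2]-w[1])+(w[3]-w[0]); a=np.arctan2(e[1],e[0]); print(c,a)
for n,qs in(("top",tp),("side",sp)):
  w=np.array([ray(n,(T if n=="top" else S)(q),64)[:2] for q in qs]); print(n,w.mean(0),[np.linalg.norm(w[i]-w[i-1]) for i in range(4)],[np.arctan2(*(w[i]-w[i-1])[::-1]) for i in range(4)])
E
python3 f.py
```

```text
reader [ 5.38208e+02  7.67030e+01 -3.41000e-01]
[[-0.5, -0.6], [0.4, -0.4], [-0.1, -0.0], [0.1, -0.9], [2.3, 1.6], [-1.3, 1.1]]
reader [ 5.35347e+02  7.90650e+01 -3.39000e-01]
[[-1.7, -0.4], [0.1, -0.6], [2.4, -0.1], [-0.4, 1.0], [0.2, -0.2]]
reader [ 5.37315e+02  7.73520e+01 -3.41000e-01]
[[-0.8, -0.2], [0.1, 0.0], [-0.4, 0.4], [-0.3, -0.5], [2.0, 2.0], [-1.7, 1.5], [-1.6, -1.3], [0.1, -1.3], [2.1, -0.8], [-0.8, -0.1], [0.1, -1.0]]
[636.75893213 148.13958698  35.        ]
[510.52729198   1.96991494  75.        ]
[ 472.56074237 -277.1380674    64.        ]
[ 450.57795786 -310.44686544   64.        ]
[ 407.82158843 -282.92910053   64.        ]
[ 429.27064285 -250.09066104   64.        ]
s [ 452.60711864 -308.44118029   64.        ]
s [ 407.51007754 -283.570358     64.        ]
s [ 422.90894081 -247.34166251   64.        ]
s [ 467.55991832 -272.39441264   64.        ]
[ 440.05773288 -280.1511736 ] 2.5764505258546704
top [ 440.05773288 -280.1511736 ] [np.float64(51.04502823573042), np.float64(39.908881746792794), np.float64(50.84618483279645), np.float64(39.22276180426099)] [np.float64(-0.5584513647132705), np.float64(-2.1541479568058954), np.float64(2.5697335969747224), np.float64(0.992196483451445)]
side [ 437.64651383 -277.93690336] [np.float64(39.02506471269035), np.float64(51.500494332178185), np.float64(39.36550986415667), np.float64(51.19912189140711)] [np.float64(-1.9640100730723304), np.float64(2.6376018712432616), np.float64(1.168886690469237), np.float64(-0.5113097651163346)]
```

```bash
cat >> h.py <<'E'
from scipy.spatial.transform import Rotation as Ro
def go(pos,yaw,roll=np.pi,pitch=0):
    from plant import get_obs
    o=get_obs();R=Ro.from_euler("xyz",o["tcp_rot"]);G=Ro.from_euler("xyz",[roll,pitch,yaw])
    print("t",round(o["time"],2),"pos",o["tool_pos"].round(1),"rot",o["tcp_rot"].round(3),"F",o["contact_force"].round(1),"grip",round(o["grip_width"],1),"q",o["joint_positions"].round(2))
    print("turn",(R.inv()*G).as_rotvec().round(4),"shift",R.inv().apply(np.array(pos)-o["tool_pos"]).round(1))
E
python3 -c "
from h import *
go([510.5,2,130],.417)
print(ray('top',(480,235),100),ray('top',(458,350),64),ray('top',(413,305),64),ray('top',(513,294),64),ray('top',(345,125),85))"
```

```text
t 0.1 pos [ 212.5 -479.7  248.1] rot [-3.14  -0.     0.417] F [-0.  -0.3 -0.4] grip 91.6 q [-1.3   0.34  1.52 -0.    1.28 -0.15]
turn [-0.0014 -0.0002 -0.0002] shift [ 467.5 -319.7  118.7]
[ 573.48723383 -297.32064628  100.        ] [ 341.18756946 -259.27883515   64.        ] [ 431.92871128 -168.52438404   64.        ] [ 454.79354378 -374.32633353   64.        ] [801.10217084 -28.49016189  85.        ]
```

>>> {"method": "step_arm", "body": {
  "increments": "0 0 0 60 -41 10 -1;0 0 0 117 -80 20 -1;0 0 0 175 -120 30 -1;0 0 0 234 -160 40 -1;0 0 0 292 -200 50 -1;0 0 0 350 -240 60 -1;0 0 0 409 -280 80 -1;0 0 0 467.5 -319.7 100 -1;0 0 0 467.5 -319.7 118 -1;0 0 0 467.5 -319.7 118 -1;0 0 0 467.5 -319.7 118 -1;0 0 0 467.5 -319.7 118 -1;0 0 0 467.5 -319.7 118 -1;0 0 0 467.5 -319.7 118 -1"
}}

```text
time: 1.85
tool_pos: [510.6, 0.5, 131.3]
tcp_rot: [3.141, -0.001, 0.415]
contact_force: [0.3, 0.6, -0.4]
grip_width: 0.2
```

```bash
python3 - <<'E'
from h import *
go([510.5,2,97],.417)
from plant import *
for n in("side","top"):
    c=capture(n); f=c["frame"][:,:,::-1]
    f=f[180:340,210:400] if n=="top" else f[200:360,220:400]
    cv2.imwrite(f"pics/p1{n}.png",cv2.resize(f,None,fx=3.7,fy=3.7,interpolation=cv2.INTER_CUBIC))
E
```

```text
t 1.85 pos [5.106e+02 5.000e-01 1.313e+02] rot [ 3.141e+00 -1.000e-03  4.150e-01] F [ 0.3  0.6 -0.4] grip 0.2 q [-0.15  0.44  1.73 -0.    0.97  1.01]
turn [ 0.0007 -0.0008 -0.0018] shift [ 0.5 -1.4 34.3]
```

View pics/p1side.png

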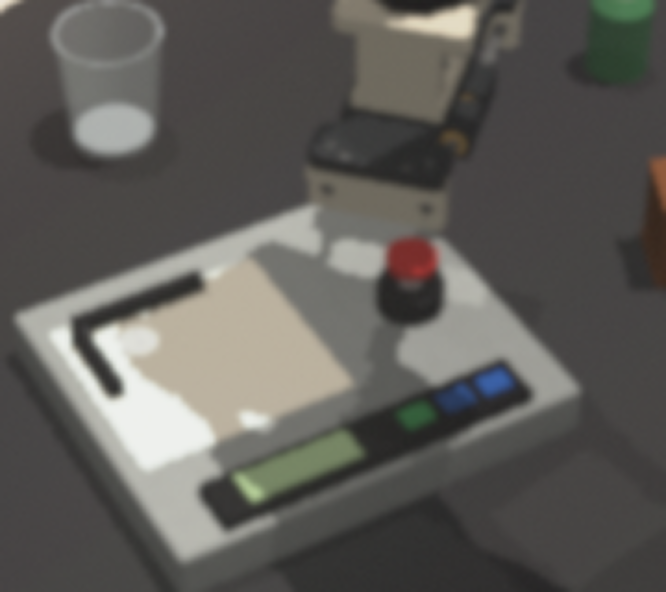

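View pics/p1top.png

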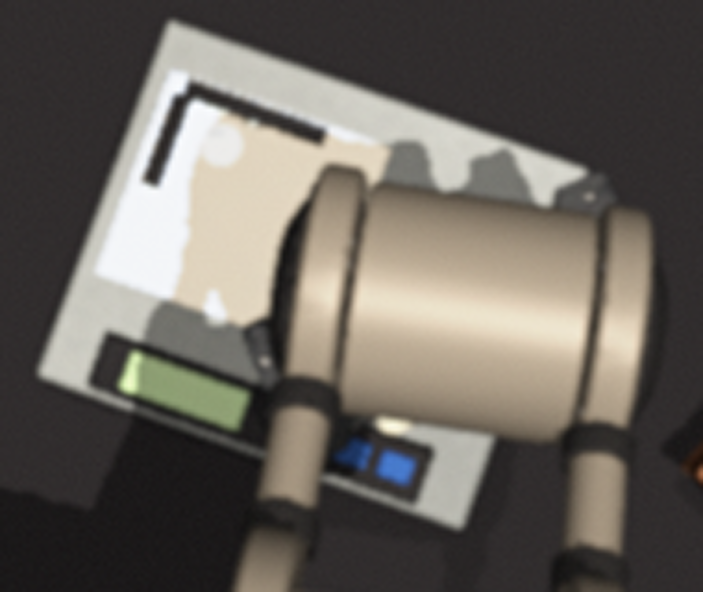

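```bash
python3 - <<'E'
from h import *
for z in (109,131,175,85): print(z,(proj("side",[510.6,.5,z])-[220,200])*3.7)
print((proj("side",[510.5,2,75])-[220,200])*3.7,(proj("side",[510.5,2,63])-[220,200])*3.7)
E
```

```text
109 [[413.33645237 206.29186221]]
131 [[414.37652898 176.95993989]]
175 [[416.51121861 116.32605117]]
85 [[412.22215746 237.56680208]]
[[410.28023003 251.76537423]] [[409.74348782 266.97704995]]
```

>>> {"method": "step_arm", "body": {
  "increments": "0 0 0 0 -1.4 12 -1;0 0 0 0 -1.4 24 -1;0 0 0 0 -1.4 32 -1;0 0 0 0 -1.4 36 -1;0 0 0 0 -1.4 40 -1;0 0 0 0 -1.4 43 -1;0 0 0 0 -1.4 44.5 -1;0 0 0 0 -1.4 44.5 -1"
}}

```text
time: 2.95
tool_pos: [509.6, 2.9, 86.4]
tcp_rot: [-3.141, 0.001, 0.417]
contact_force: [-4.4, 1.8, 5.9]
grip_width: 0.3
```

>>> {"method": "step_arm", "body": {
  "increments": "0 0 0 0 0 1 -1;0 0 0 0 0 1.5 -1;0 0 0 0 0 2 -1;0 0 0 0 0 2 -1"
}}

```text
time: 3.45
tool_pos: [509.6, 2.9, 85.1]
tcp_rot: [-3.142, 0.0, 0.417]
contact_force: [-6.3, 1.1, 12.1]
grip_width: 0.4
```

>>> {"method": "step_arm", "body": {
  "increments": "0 0 0 0 0 0.7 -1;0 0 0 0 0 1 -1;0 0 0 0 0 1 -1"
}}

```text
time: 3.82
tool_pos: [509.7, 2.9, 85.1]
tcp_rot: [3.141, -0.0, 0.417]
contact_force: [-8.3, 1.3, 19.1]
grip_width: 0.5
```

It's on the hard stop: z stays at 85.1 while the force rises to 19 N. I'm releasing it now.

>>> {"method": "step_arm", "body": {
  "increments": "0 0 0 0 0 -5 -1;0 0 0 0 0 -15 -1;0 0 0 0 0 -40 -1;0 0 0 0 0 -80 0;0 0 0 0 0 -110 1;0 0 0 0 0 -110 1"
}}

```text
time: 4.58
tool_pos: [511.8, 2.5, 195.7]
tcp_rot: [3.138, -0.006, 0.417]
contact_force: [-0.1, 0.4, -0.3]
grip_width: 25.8
```

```bash
python3 - <<'E'
from h import *
go([439,-279,130],-.567)
from plant import *
for n in("side",):
    c=capture(n); f=c["frame"][:,:,::-1]
    f=f[200:360,220:400]
    cv2.imwrite(f"pics/p2{n}.png",cv2.resize(f,None,fx=3.7,fy=3.7,interpolation=cv2.INTER_CUBIC))
E
```

```text
t 4.58 pos [511.8   2.5 195.7] rot [ 3.138 -0.006  0.417] F [-0.1  0.4 -0.3] grip 25.8 q [-0.14  0.36  1.65 -0.    1.12  1.01]
turn [ 6.000e-04 -6.800e-03  9.838e-01] shift [-181.   227.7   65.5]
```

View pics/p2side.png

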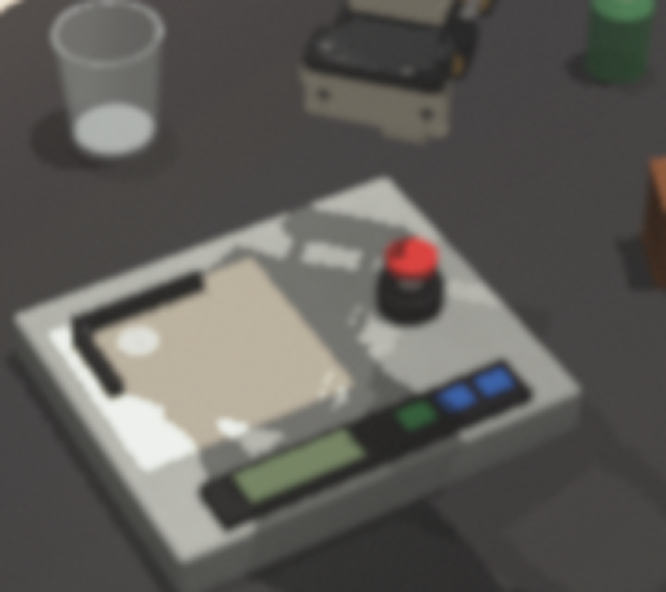

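The plunger is back up: the red head is at (413,250) in the crop, where it was before. Moving to the block.

>>> {"method": "step_arm", "body": {
  "increments": "0 0 0.15 -26 33 0 1;0 0 0.3 -52 66 0 1;0 0 0.45 -78 98 0 1;0 0 0.6 -104 131 0 1;0 0 0.75 -130 164 5 1;0 0 0.9 -156 197 15 1;0 0 0.984 -181 227.7 25 1;0 0 0.984 -181 227.7 40 1;0 0 0.984 -181 227.7 55 1;0 0 0.984 -181 227.7 55 1;0 0 0.984 -181 227.7 55 1;0 0 0.984 -181 227.7 55 1"
}}

```text
time: 6.12
tool_pos: [437.3, -278.4, 138.8]
tcp_rot: [3.141, -0.001, -0.566]
contact_force: [-0.3, -0.3, 0.3]
grip_width: 91.4
```

```bash
python3 - <<'E'
from h import *
go([439,-279,42],-.567)
from plant import *
for n in("side","top"):
    c=capture(n); f=c["frame"][:,:,::-1]
    f=f[200:360,370:530] if n=="top" else f[140:290,350:510]
    cv2.imwrite(f"pics/p3{n}.png",cv2.resize(f,None,fx=3.7,fy=3.7,interpolation=cv2.INTER_CUBIC))
E
```

```text
t 6.12 pos [ 437.3 -278.4  138.8] rot [ 3.141e+00 -1.000e-03 -5.660e-01] F [-0.3 -0.3  0.3] grip 91.4 q [-0.71  0.45  1.7  -0.    1.    1.42]
turn [ 0.0002 -0.0013  0.0009] shift [ 1.7 -0.5 96.8]
```

View pics/p3side.png

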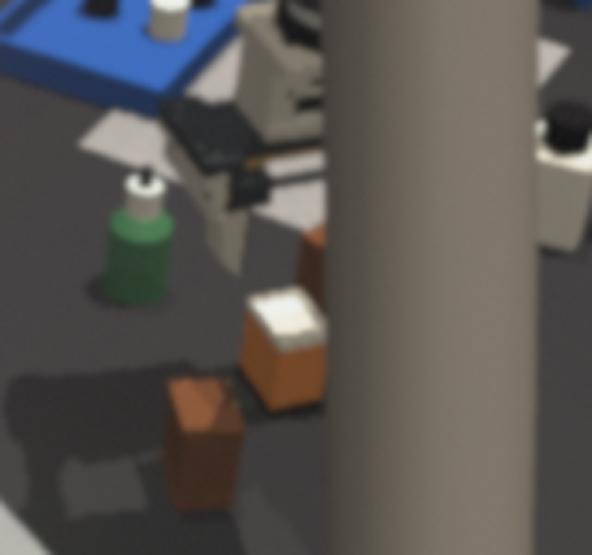

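View pics/p3top.png

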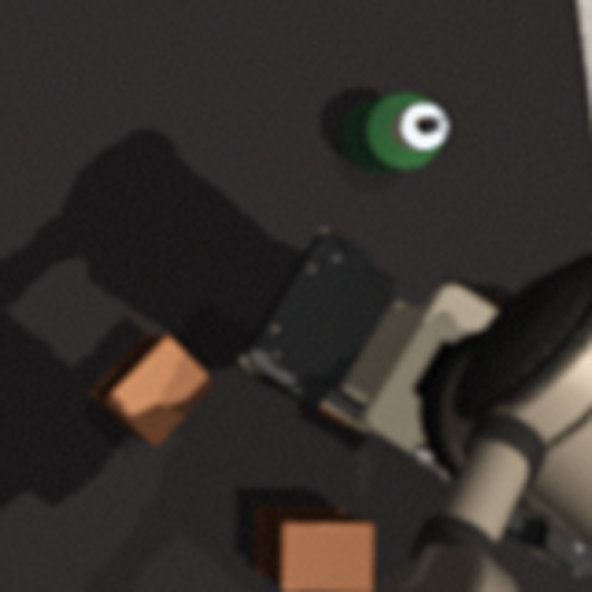

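>>> {"method": "step_arm", "body": {
  "increments": "0 -0.001 0 1.7 -0.5 25 1;0 -0.001 0 1.7 -0.5 50 1;0 -0.001 0 1.7 -0.5 70 1;0 -0.001 0 1.7 -0.5 85 1;0 -0.001 0 1.7 -0.5 95 1;0 -0.001 0 1.7 -0.5 95 1;0 -0.001 0 1.7 -0.5 95 1"
}}

```text
time: 7.1
tool_pos: [438.8, -279.5, 43.8]
tcp_rot: [3.141, -0.0, -0.567]
contact_force: [-0.2, -0.6, 0.9]
grip_width: 91.5
```

>>> {"method": "step_arm", "body": {
  "increments": "0 0 0 0 0 0 -1;0 0 0 0 0 0 -1;0 0 0 0 0 0 -1;0 0 0 0 0 0 -1;0 0 0 0 0 0 -1;0 0 0 0 0 0 -1;0 0 0 0 0 0 -1;0 0 0 0 0 0 -1;0 0 0 0 0 0 -1;0 0 0 0 0 0 -1"
}}

```text
time: 8.35
tool_pos: [438.4, -279.2, 43.2]
tcp_rot: [3.141, 0.001, -0.567]
contact_force: [-1.3, -1.4, 0.3]
grip_width: 38.0
```

```bash
python3 - <<'E'
from h import *
go([439,-279,150],-.567)
from plant import *
for n in("side","top"):
    c=capture(n); f=c["frame"][:,:,::-1]
    f=f[200:360,370:530] if n=="top" else f[140:290,350:510]
    cv2.imwrite(f"pics/p4{n}.png",cv2.resize(f,None,fx=3.7,fy=3.7,interpolation=cv2.INTER_CUBIC))
E
```

```text
t 8.35 pos [ 438.4 -279.2   43.2] rot [ 3.141e+00  1.000e-03 -5.670e-01] F [-1.3 -1.4  0.3] grip 38.0 q [-0.71  0.59  1.78 -0.    0.78  1.42]
turn [ 0.0001  0.001  -0.0002] shift [   0.3   -0.5 -106.8]
```

View pics/p4side.png

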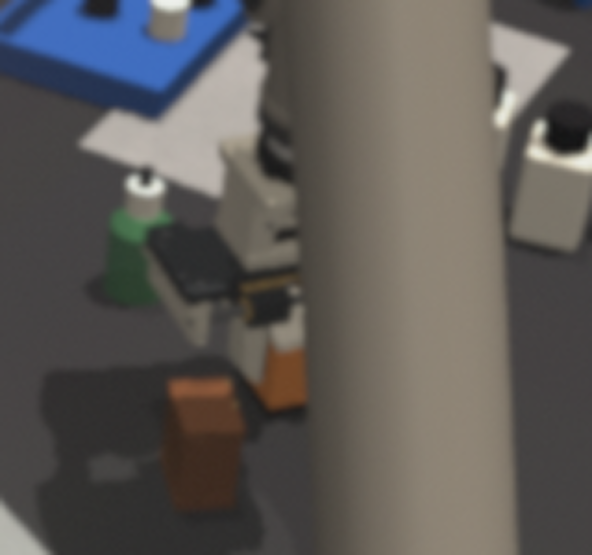

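The grip measures 38.0 mm, so it's square across the short side. Lifting and working out the pre-place pose.

```bash
python3 - <<'E'
from h import *
P=lambda x,y:Rz(-.341)@[x,y,0]+[537.3,77.4,0]
print(P(31,55),P(51,75))
p=P(31,55); go([p[0],p[1],163],1.2298)
E
```

```text
[584.90867432 118.86581881   0.        ] [610.44568206 131.02563936   0.        ]
t 8.45 pos [ 438.4 -279.2   43.2] rot [ 3.141e+00  1.000e-03 -5.670e-01] F [-0.6 -0.7  0. ] grip 38.0 q [-0.71  0.59  1.78 -0.    0.78  1.42]
turn [-8.0000e-04  8.0000e-04 -1.7969e+00] shift [ -90.4 -414.4 -119.7]
```

>>> {"method": "step_arm", "body": {
  "increments": "0 0 0 0 0 -10 -1;0 0 0 0 0 -30 -1;0 0 0 0 0 -60 -1;0 0 0 0 0 -90 -1;0 0 0 0 0 -115 -1;0 0 0 0 0 -120 -1;0 0 0 0 0 -120 -1"
}}

```text
time: 9.32
tool_pos: [438.3, -279.0, 162.9]
tcp_rot: [-3.142, 0.001, -0.567]
contact_force: [0.1, -0.0, -3.2]
grip_width: 38.2
```

```bash
python3 - <<'E'
from h import *
P=lambda x,y:Rz(-.341)@[x,y,0]+[537.3,77.4,0]
p=P(31,55); go([p[0],p[1],163],1.2298)
E
```

```text
t 9.32 pos [ 438.3 -279.   162.9] rot [-3.142e+00  1.000e-03 -5.670e-01] F [ 0.1 -0.  -3.2] grip 38.2 q [-0.71  0.42  1.66 -0.    1.06  1.42]
turn [-1.300e-03  9.000e-04 -1.797e+00] shift [-9.010e+01 -4.143e+02  1.000e-01]
```

>>> {"method": "step_arm", "body": {
  "increments": "0 0 -0.13 -6 -30 -3 -1;0 0 -0.28 -14 -65 -5 -1;0 0 -0.43 -21 -100 -5 -1;0 0 -0.58 -29 -135 -5 -1;0 0 -0.73 -36 -170 -5 -1;0 0 -0.88 -44 -205 -5 -1;0 0 -1.03 -51 -240 -5 -1;0 0 -1.18 -58 -275 -5 -1;0 0 -1.33 -66 -310 -5 -1;0 0 -1.48 -74 -345 -5 -1;0 0 -1.63 -82 -380 -3 -1;0 0 -1.75 -88 -404 0 -1;0 0 -1.797 -90.1 -414.3 0 -1;0 0 -1.797 -90.1 -414.3 0 -1;0 0 -1.797 -90.1 -414.3 0 -1;0 0 -1.797 -90.1 -414.3 0 -1"
}}

```text
time: 11.32
tool_pos: [585.0, 117.6, 163.4]
tcp_rot: [-3.141, 0.0, 1.228]
contact_force: [0.2, 0.0, -2.8]
grip_width: 37.6
```

```bash
python3 - <<'E'
from h import *
P=lambda x,y:Rz(-.341)@[x,y,0]+[537.3,77.4,0]
p=P(31,55); go([p[0],p[1],83],1.2298)
from plant import *
for n in("side","top"):
    c=capture(n); f=c["frame"][:,:,::-1]
    f=f[180:340,210:400] if n=="top" else f[190:360,200:400]
    cv2.imwrite(f"pics/p5{n}.png",cv2.resize(f,None,fx=3.5,fy=3.5,interpolation=cv2.INTER_CUBIC))
E
```

```text
t 11.32 pos [585.  117.6 163.4] rot [-3.141  0.     1.228] F [ 0.2  0.  -2.8] grip 37.6 q [0.07 0.55 1.44 0.   1.16 0.41]
turn [-0.0009  0.     -0.002 ] shift [ 1.1 -0.5 80.4]
```

View pics/p5side.png

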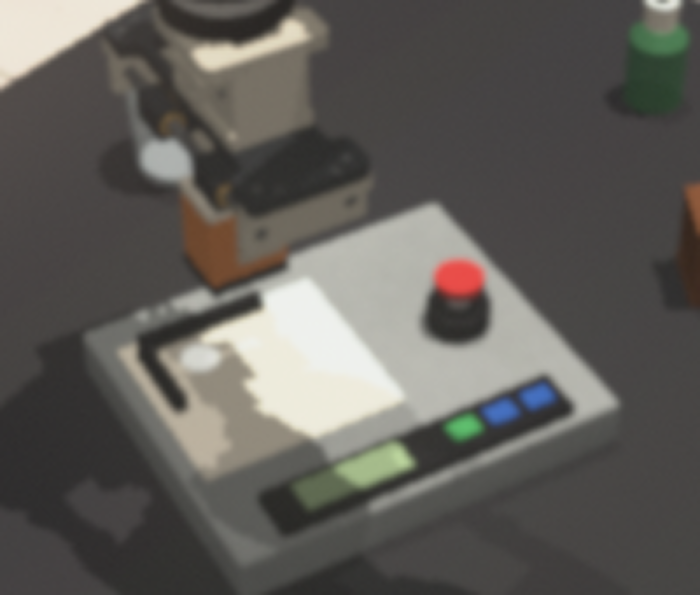

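View pics/p5top.png

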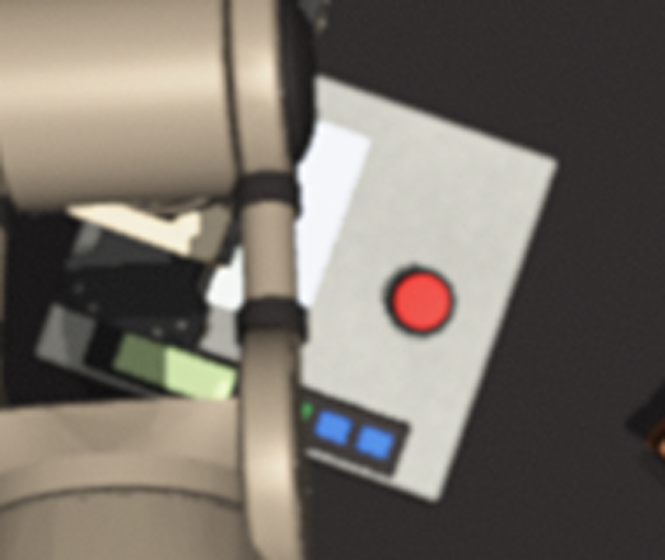

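```bash
python3 - <<'E'
from h import *
for a in((-19,-25),(-19,25),(19,25)):
  for z in (120,): print(a,(proj("side",Rz(-.341)@[a[0],a[1],z]+[585,117.6,0])-[200,190])*3.5)
E
python3 -c "
import cv2
a=cv2.imread('pics/p5side.png')[170:320,160:310];cv2.imwrite('pics/p5c.png',cv2.resize(a,None,fx=3.5,fy=3.5))"
```

```text
(-19, -25) [[290.69621358 265.65412819]]
(-19, 25) [[214.52675913 294.34077769]]
(19, 25) [[185.59250064 256.44739279]]
```

View pics/p5c.png

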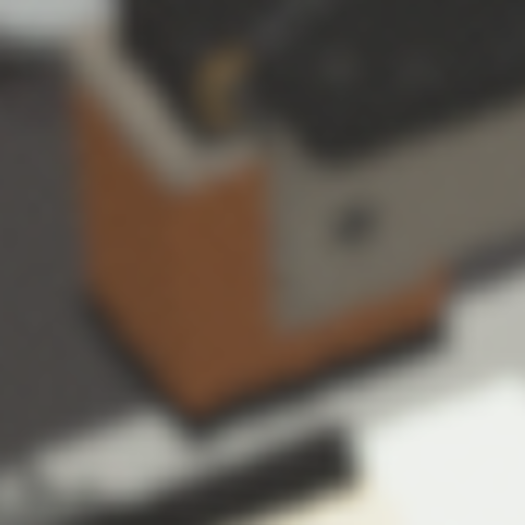

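>>> {"method": "step_arm", "body": {
  "increments": "0 0 -0.002 0.5 -0.5 25 -1;0 0 -0.002 1.1 -0.5 50 -1;0 0 -0.002 1.1 -0.5 70 -1;0 0 -0.002 1.1 -0.5 80 -1;0 0 -0.002 1.1 -0.5 82 -1;0 0 -0.002 1.1 -0.5 82 -1;0 0 -0.002 1.1 -0.5 82 -1;0 0 -0.002 1.1 -0.5 82 -1"
}}

```text
time: 12.42
tool_pos: [585.2, 119.8, 81.9]
tcp_rot: [3.142, -0.001, 1.232]
contact_force: [0.2, -0.9, -1.9]
grip_width: 37.7
```

```bash
python3 -c "
from h import *
go([585,119,78],1.2298)"
```

```text
t 12.43 pos [585.2 119.8  81.9] rot [ 3.142e+00 -1.000e-03  1.232e+00] F [ 0.2 -0.9 -1.9] grip 37.7 q [0.07 0.64 1.52 0.   0.98 0.41]
turn [ 0.     -0.0005  0.0019] shift [-0.9  0.1  3.9]
```

>>> {"method": "step_arm", "body": {
  "increments": "0 0 0 0 0 1 -1;0 0 0 0 0 2 -1;0 0 0 0 0 3 -1;0 0 0 0 0 3.5 -1;0 0 0 0 0 3.5 -1;0 0 0 0 0 3.5 -1"
}}

```text
time: 13.18
tool_pos: [584.9, 119.9, 78.2]
tcp_rot: [-3.141, -0.0, 1.232]
contact_force: [-2.2, -0.2, 4.8]
grip_width: 38.0
```

>>> {"method": "step_arm", "body": {
  "increments": "0 0 0 3 3 -0.3 -1;0 0 0 7 7 -0.3 -1;0 0 0 11 11 -0.3 -1;0 0 0 13 14 -0.3 -1;0 0 0 13 16 -0.3 -1;0 0 0 13 16 -0.3 -1"
}}

```text
time: 13.92
tool_pos: [604.9, 127.4, 78.2]
tcp_rot: [-3.141, -0.001, 1.232]
contact_force: [-1.8, -0.0, 4.8]
grip_width: 37.5
```

```bash
cat > st.py <<'E'
from h import *
go([610.4,131,78],1.2298)
from plant import *
o=get_obs();d=Rz(-.341).T
print("reader F",(d@o["contact_force"]).round(1),"M",(d@o["moment"]).round(2),"tcp in corner",(d@(o["tool_pos"]-[636.7,148.2,35])).round(1))
E
python3 st.py
```

```text
t 13.93 pos [604.9 127.4  78.2] rot [-3.141e+00 -1.000e-03  1.232e+00] F [-1.8 -0.   4.8] grip 37.5 q [0.08 0.68 1.46 0.   1.01 0.42]
turn [-0.0005 -0.0011  0.002 ] shift [5.3 4.  0.2]
reader F [-1.7 -0.6  4.8] M [-0.14  0.38 -0.05] tcp in corner [-23.  -30.3  43.2]
```

>>> {"method": "step_arm", "body": {
  "increments": "0 0 0 0 1 -0.3 -1;0 0 0 0 2 -0.3 -1;0 0 0 0 3 -0.3 -1;0 0 0 0 3.5 -0.3 -1;0 0 0 0 3.5 -0.3 -1"
}}

```text
time: 14.55
tool_pos: [607.8, 125.6, 78.2]
tcp_rot: [-3.141, -0.0, 1.232]
contact_force: [-1.3, 1.5, 0.3]
grip_width: 38.1
```

```bash
python3 st.py
```

```text
t 14.55 pos [607.8 125.6  78.2] rot [-3.141 -0.     1.232] F [-1.3  1.5  0.3] grip 38.1 q [0.08 0.68 1.45 0.   1.01 0.42]
turn [-0.0007 -0.0002  0.002 ] shift [6.  0.6 0.2]
reader F [-1.8  1.   0.3] M [0.18 0.25 0.01] tcp in corner [-19.7 -31.   43.2]
```

>>> {"method": "step_arm", "body": {
  "increments": "0 0 0 0 0.5 0 -1;0 0 0 0 1 0 -1;0 0 0 0 1 0 -1"
}}

```text
time: 14.92
tool_pos: [608.7, 125.1, 78.2]
tcp_rot: [-3.141, 0.0, 1.232]
contact_force: [-1.2, 1.0, 0.4]
grip_width: 37.8
```

```bash
python3 st.py
```

```text
t 14.93 pos [608.7 125.1  78.2] rot [-3.141  0.     1.232] F [-1.2  1.   0.4] grip 37.8 q [0.08 0.68 1.45 0.   1.01 0.42]
turn [-0.0009  0.      0.002 ] shift [ 6.1 -0.3  0.2]
reader F [-1.4  0.6  0.4] M [-0.05  0.14 -0.01] tcp in corner [-18.7 -31.1  43.2]
```

>>> {"method": "step_arm", "body": {
  "increments": "0 0 0 0 0.5 0 -1;0 0 0 0 1 0 -1;0 0 0 0 1 0 -1"
}}

```text
time: 15.3
tool_pos: [609.6, 124.8, 78.2]
tcp_rot: [-3.141, -0.0, 1.232]
contact_force: [-0.8, 0.2, -0.7]
grip_width: 37.8
```

>>> {"method": "step_arm", "body": {
  "increments": "0 0 0 0 0.5 0 -1;0 0 0 0 1 0 -1;0 0 0 0 1 0 -1"
}}

```text
time: 15.68
tool_pos: [609.9, 124.8, 78.2]
tcp_rot: [-3.139, 0.0, 1.232]
contact_force: [-4.0, 2.0, 1.9]
grip_width: 37.5
```

```bash
python3 st.py
```

```text
t 15.68 pos [609.9 124.8  78.2] rot [-3.139  0.     1.232] F [-4.   2.   1.9] grip 37.5 q [0.08 0.69 1.44 0.   1.02 0.42]
turn [-0.0024  0.0002  0.002 ] shift [ 6.  -1.6  0.2]
reader F [-4.4  0.6  1.9] M [-0.12  0.78 -0.1 ] tcp in corner [-17.4 -31.1  43.2]
```

Contact with the longer stop: about 4 N, and it advanced only 0.3 mm for 1 mm commanded. Now towards the shorter one.

>>> {"method": "step_arm", "body": {
  "increments": "0 0 0 1 0.2 0 -1;0 0 0 2 0.2 0 -1;0 0 0 3 0.2 0 -1;0 0 0 3.5 0.2 0 -1;0 0 0 4 0.2 0 -1;0 0 0 4 0.2 0 -1"
}}

```text
time: 16.42
tool_pos: [610.9, 127.5, 78.3]
tcp_rot: [-3.138, 0.002, 1.232]
contact_force: [-6.4, -2.8, 3.2]
grip_width: 38.2
```

```bash
python3 st.py
```

```text
t 16.43 pos [610.9 127.5  78.3] rot [-3.138e+00  2.000e-03  1.232e+00] F [-6.4 -2.8  3.2] grip 38.2 q [ 0.08  0.69  1.43 -0.    1.02  0.42]
turn [-0.0031  0.002   0.0018] shift [ 3.1 -1.6  0.3]
reader F [-5.1 -4.8  3.2] M [-0.82  0.91 -0.18] tcp in corner [-17.4 -28.1  43.3]
```

>>> {"method": "step_arm", "body": {
  "increments": "0 0 0 0.5 0.2 0 -1;0 0 0 0.5 0.2 0 -1;0 0 0 0.5 0.2 0 -1"
}}

```text
time: 16.8
tool_pos: [611.0, 127.8, 78.3]
tcp_rot: [-3.138, 0.002, 1.231]
contact_force: [-7.5, -3.6, 4.7]
grip_width: 37.9
```

```bash
cat >>st.py <<'E'
import sys
c=capture("side"); f=c["frame"][:,:,::-1]
cv2.imwrite("pics/"+sys.argv[1],cv2.resize(f[215:315,225:335],None,fx=6,fy=6,interpolation=cv2.INTER_CUBIC))
c=capture("top"); f=c["frame"][:,:,::-1]
cv2.imwrite("pics/t"+sys.argv[1],cv2.resize(f[180:300,210:370],None,fx=5,fy=5,interpolation=cv2.INTER_CUBIC))
E
python3 st.py p7.png
```

```text
t 16.8 pos [611.  127.8  78.3] rot [-3.138e+00  2.000e-03  1.231e+00] F [-7.5 -3.6  4.7] grip 37.9 q [ 0.08  0.69  1.43 -0.    1.02  0.42]
turn [-0.0036  0.0023  0.0017] shift [ 2.8 -1.7  0.3]
reader F [-5.9 -5.9  4.7] M [-0.96  0.98 -0.22] tcp in corner [-17.4 -27.8  43.3]
```

View pics/p7.png

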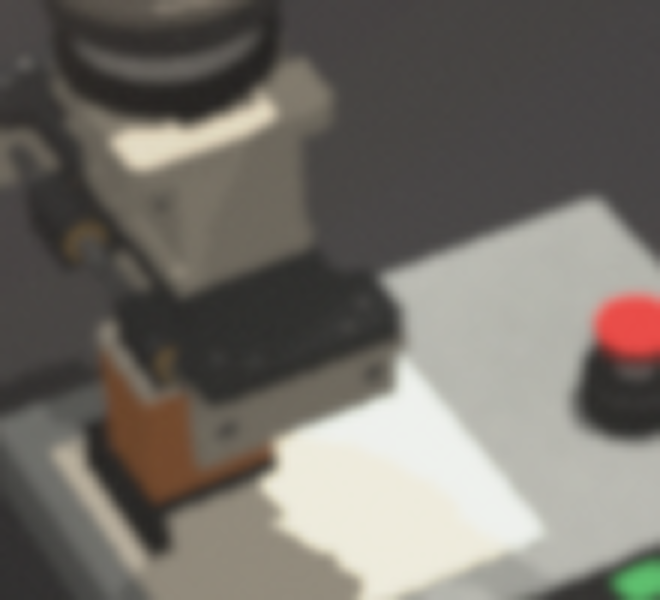

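View pics/tp7.png

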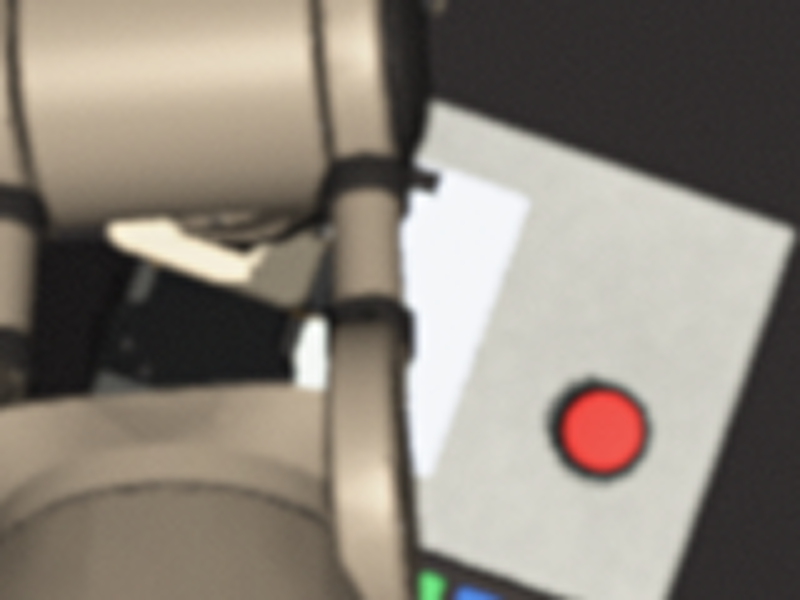

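>>> {"method": "step_arm", "body": {
  "increments": "0 0 0 0.5 0.3 0 -1;0 0 0 1 0.3 0 -1;0 0 0 1 0.3 0 -1;0 0 0 1 0.3 0 -1"
}}

```text
time: 17.4
tool_pos: [611.2, 128.0, 78.4]
tcp_rot: [-3.137, 0.004, 1.231]
contact_force: [-10.0, -5.5, 5.4]
grip_width: 38.0
```

```bash
python3 st.py p8.png
```

```text
t 17.4 pos [611.2 128.   78.4] rot [-3.137  0.004  1.231] F [-10.   -5.5   5.4] grip 38.0 q [ 0.08  0.69  1.43 -0.    1.02  0.42]
turn [-0.0045  0.0038  0.0017] shift [ 2.6 -1.7  0.4]
reader F [-7.6 -8.5  5.4] M [-1.54  1.23 -0.22] tcp in corner [-17.3 -27.6  43.4]
```

View pics/p8.png

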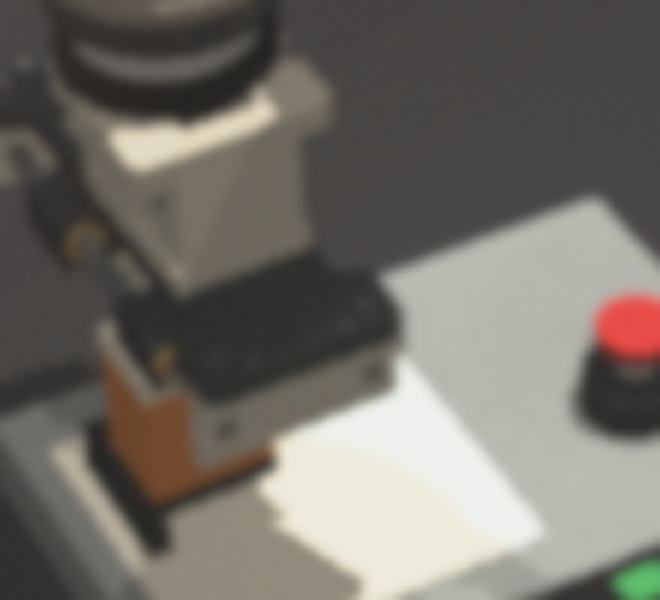

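>>> {"method": "step_arm", "body": {
  "increments": "0 0 0 -0.3 0 0 -1;0 0 0 -0.3 0 0 -1;0 0 0 -0.3 0 0 -1;0 0 0 -0.3 0 0 -1;0 0 0 -0.3 0 0 -1;0 0 0 -0.3 0 0 -1;0 0 0 -0.3 0 0 -1;0 0 0 -0.3 0 0 -1"
}}

```text
time: 18.5
tool_pos: [611.1, 127.9, 78.3]
tcp_rot: [-3.137, 0.003, 1.231]
contact_force: [-9.6, -5.1, 5.6]
grip_width: 37.9
```

```bash
python3 st.py p9.png; python3 - <<'E'
from plant import capture; import cv2
c=capture("side");cv2.imwrite("pics/fin.png",c["frame"][:,:,::-1])
c=capture("top");cv2.imwrite("pics/fint.png",c["frame"][:,:,::-1])
E
```

```text
t 18.5 pos [611.1 127.9  78.3] rot [-3.137e+00  3.000e-03  1.231e+00] F [-9.6 -5.1  5.6] grip 37.9 q [ 0.08  0.69  1.43 -0.    1.02  0.42]
turn [-0.0044  0.0034  0.0017] shift [ 2.7 -1.7  0.3]
reader F [-7.3 -8.   5.6] M [-1.3   1.25 -0.24] tcp in corner [-17.3 -27.7  43.3]
```

View pics/fin.png

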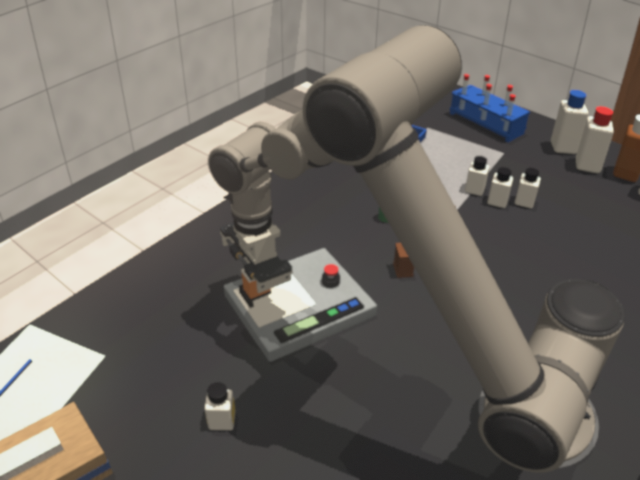

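View pics/p9.png

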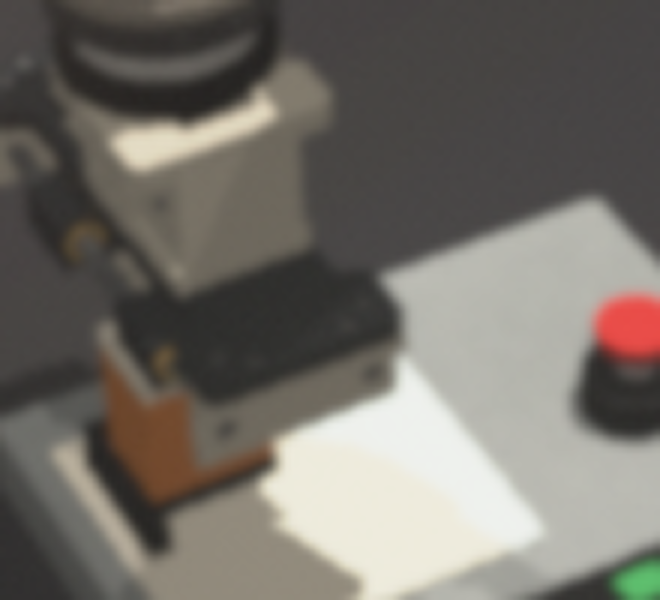

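The block sits in the corner: its foot's front corner is at (160,500) in the crop, against the shorter stop, which runs from (95,440) to (165,545). The plunger head at (633,325) is up, and the forces have held steady for a second. Handing in.

```bash
python3 -c "
from plant import *
print(close_job())"
```

```text
the job is handed in; nothing more can be done
None
```

I handed the job in at 18.5 s: the plunger has been zeroed, and the amber block is standing in the corner, held against both stops. No verdict was reported.

- **Plunger:** I pressed it until the height stopped changing and the force rose to 19 N, then let it come up. The side picture shows the head back at its starting height.
- **Block:** I gripped the white-topped amber block across its 38 mm side (grip reading 38.0 mm). I set it on the deck, then eased it against the longer stop and then the shorter one.
- **Forces at the end:** The wrist sensor reads about 7 N towards the longer stop and 8 N towards the shorter, steady over the last second. Part of that is friction, so the true stop forces will be slightly lower. A 1 mm push moved the tool only 0.2 mm, which shows firm contact on both stops.
- **Angles:** The tool's heading is within about 0.002 rad of the reader's and its tilt is under 0.006 rad.
- **Disagreements:**
  - The two cameras placed the reader about 3–4 mm apart, and the tool ended 2–3 mm from where a centred grip would put it. The block probably sits about 3 mm off centre in the grip, so I relied on contact with the stops rather than the camera positions.
  - The arm hid the block from above at the end, so only the side camera confirmed that it was seated.
- **Bottles and beaker:** The tool never reached any of them. The arm partly hid the dropper and hid the beaker in the last side picture, so I did not measure their final positions.

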